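Trip the hidden drawer latch with a screwdriver

ROBOT

A 6-joint arm with a two-finger parallel gripper is mounted at the origin on a cart in front of the work surface, level with it; the furniture and walls round the work are solid. World frame = base frame: x ahead of the robot, y to its left, z up, the work surface at z = 0. Lengths are in m, angles in degrees, forces in N, time in s.
With the tool pointing down it reaches from about 0.325 to 0.85 m from the base axis. Payload 15.5 kg.
Tool frame: the origin (TCP) lies midway between the tips of the shut fingers; the grasp point (between the pads) lies 19 mm behind it; y points along the fingers, x is the direction in which the jaws open and shut, and the axes are right-handed (so a half turn about y gives the same grasp; the last joint's range is limited). The gripper opens to 91 mm and grips with 3 to 60 N. Pads are 32 mm wide; open, the fingers measure 118 mm over their backs; the gripper's body (76 mm by 178 mm) begins 60 mm behind the grasp point.
Start: joints at [-81.102, 28.281, 77.091, -0, 74.628, -5.472], TCP at [0.155, -0.605, 0.214] pointing down, gripper open.
Joint ranges: [-166.48, 166.48], [-47.26, 123.95], [12.59, 153.08], [-70.14, 250.14], [6.76, 159.57], [-176.63, 176.63]. Speed limits (degrees/s): [108.29, 108.29, 147.25, 172.46, 172.46, 172.46].

INTERFACE

Orientations are given as a 3x3 rotation matrix whose columns are the frame's x, y, z axes.
In Python, from bench import ctrl gives the robot as it stands. The module is installed in compiled form; this text tells all that it offers. Calls block until the motion is done:
- ctrl.goto(position, orientation): joint-space move of the TCP to a pose.
- ctrl.move_l(position, vel=0.15, ori=None, contact_N=None): straight line of the TCP; ori=None keeps the orientation; vel is the mean speed in m/s. With contact_N (N) it stops when the force on the tool has changed by that much, and returns True; else False.
- ctrl.movej(angles): joint-space move.
- ctrl.command_gripper(opening): opening from 0.0 (shut) to 1.0 (fully open); the grip force is fixed at half the most; returns when the fingers have stopped.
- ctrl.sleep(seconds).
- ctrl.ik(position, orientation): joint angles nearest the present ones, or None.
- ctrl.read_camera(name): name is "side" or "top"; returns the picture (420x560x3 uint8, blue, green, red); there is no depth.
- ctrl.camera_params(name): a dict with "fx", "fy", "cx", "cy" (pixels), "D" ([k1, k2, p1, p2, k3] as OpenCV has them; the pictures are not rectified), "pose" (4x4, takes a point from camera to world coordinates). Camera axes: x right, y up, looking along -z (the intrinsics and any distortion apply to the point x, -y, -z); pixel columns grow to the right and rows downward; lengths in m; the calibration is good to about 2 mm. A picture is of the moment at which its call begins. camera_params takes no time and is no camera call.
A pose or a line that the arm cannot do raises ctrl.MotionError and nothing moves.
- ctrl.sign_off(): hands the job in, once; it reports no verdict.
Readings, each from a call of its own:
- ctrl.current_t(): time.
- ctrl.current_q(): joint angles.
- ctrl.current_dq(): joint speeds.
- ctrl.current_effort(): joint torques, N m.
- ctrl.current_tool_pos(): TCP position.
- ctrl.current_eef_rot(): TCP orientation.
- ctrl.current_contact_force(): force on the tool from outside, world axes, zero at the start.
- ctrl.current_wrist_torque(): the same for the moment, N m.
- ctrl.current_grip_width(): opening from 0.0 (shut) to 1.0 (fully open).
Only numpy, scipy, OpenCV 4.12 (cv2) and the standard library are available. Lean on these libraries where they do the work, as an engineer would, in place of code of your own. Each camera call takes 0.05 s, during which the arm holds its last target.

TASK

The drawer of the small parts cabinet is held by a hidden spring latch: take the screwdriver out of its dock, push its blade in through the small round hole in the cabinet's front until the latch trips and the drawer pops out, then lay the screwdriver down flat on the bench clear of the cabinet and pull the drawer fully open by its black fin. Leave the knob, the mould block, the green clip and the phone stand as they are.

Things in the scene. Friction and masses are not known exactly. Their poses are not given: they have to be found in the camera images.
- cabinet: Grey sheet-metal cabinet fixed to the bench, 180 deep (x) x 190 wide (y) x 92 high. Origin at the centre of its underside, its x axis points from its front face (at x = -90) to its back. A flat front panel (z = 48 to 88) holds the access hole; below it lies the front of the blue drawer (z = 6 to 46).
- hole (a point): Centre of the round access hole (14 mm across, dark ring) in the cabinet's front face, at (-90, 45, 68) in its frame; axes as the cabinet's: the blade goes in along +x, level and square to the face, through a 5 mm panel. The spring latch's pad (60 wide, 30 high) waits 63 mm in from the face; it trips when the tip is about 80 mm in, up to 88 is safe, and pushes back with 3 to 5 N.
- latch (a joint): Turn of the hidden latch (rad): 0 at rest, frees the drawer at about 0.35, stop at 0.55; springs back when let go. Once the drawer has popped out the latch may spring back, the drawer stays free.
- pull (a point): Grip centre of the drawer's black fin pull, an upright plate 12 thick (cabinet y), 26 high (z = 14 to 40 in the cabinet's frame), standing out 33 mm from the drawer's front. The point is 18 mm in front of the drawer's face, at (-108, -30, 27) in the cabinet's frame while shut; axes as the cabinet's. Pinch it across its thickness from above.
- drawer (a joint): Travel of the blue drawer out of the cabinet along the cabinet's -x (m): 0 shut, pops out by about 0.040 when tripped, stop at 0.100. It stays where it is left and needs about 3 N to pull.
- dock: Tool dock fixed to the bench: pocket with plywood walls and black roof, 112 long (x) x 62 wide (y) x 45 high, inside 38 wide and 38 high, closed at the back. Origin: centre of its underside; open end at x = -56. The screwdriver's handle lies wholly inside and only the blade sticks out, so it has to be drawn straight out along the dock's -x by about 105 mm.
- driver: Flat-blade screwdriver, 90 g, 191 long, lying flat, with a thick grey and red handle (24 wide, 29 high, from y = -3 to 96) and a thin steel blade (6 x 6, y = -100 to -3, centred 14 mm above the underside). Origin on the underside, where the blade meets the handle; the blade points along its -y. As the blade must go in 80 mm, hold it by the handle for the push.
- blade_tip (a point): Tip of the screwdriver's blade, at (0, -100, 14) in the screwdriver's frame; axes as the screwdriver's.
- knob_violet: Violet moulded knob, 44 across, 24 high, standing on the bench; to be left alone. Origin at the centre of its underside.
- mould_small: Pale mould block with a bored hole, 36 x 50 x 34 high; to be left alone. Origin at the centre of its underside.
- green_clip: Bright green clip, 32 x 45 x 40 high; to be left alone. Origin at the centre of its underside.
- phone_stand: Black phone stand, 100 x 91 x 197 high; to be left alone. Origin at the centre of its underside.

How it is judged:
By the outcome, as a careful person would: the job done as asked, in the order asked, and still so for the second after the job is handed in, with the robot touching nothing.
It also fails if it takes over 72 s, if anything falls off the work surface, if the arm or the gripper's body presses on something with over 40 N, if the wrist force passes 120 N, or if a joint passes its speed limit or range.

## Working session

There is one attempt and no reset: what is moved stays moved. The work goes in short steps, each a Python script; the robot and the scene stay as the last script left them, time stands still between calls to the robot, and variables do not carry over. Pictures are saved under pics/ and viewed, and the job is handed in when it is done.

```bash
mkdir -p pics; ls; python3 - <<'E'
from bench import ctrl
import cv2
for n in("side","top"):
    cv2.imwrite(f"pics/{n}0.png",ctrl.read_camera(n))
    p=ctrl.camera_params(n);print(n,p)
print(ctrl.current_t(),ctrl.current_tool_pos(),ctrl.current_eef_rot())
E
```

```text
pics
side {'fx': 383.3622017851784, 'fy': 383.3622017851784, 'cx': 280.04636298793906, 'cy': 206.6617857200593, 'D': array([-0.05203673,  0.        ,  0.        ,  0.        ,  0.        ]), 'pose': array([[-0.90654191,  0.24818742, -0.34144512,  0.1934569 ],
       [-0.42205226, -0.546967  ,  0.72297925,  0.75291297],
       [-0.00732486,  0.79951867,  0.60059657,  0.73164631],
       [ 0.        ,  0.        ,  0.        ,  1.        ]])}
top {'fx': 498.28731283641497, 'fy': 498.28731283641497, 'cx': 283.6171122183381, 'cy': 205.96801582982548, 'D': array([-0.09327884,  0.        ,  0.        ,  0.        ,  0.        ]), 'pose': array([[-0.00629988,  0.99193322, -0.12660489,  0.42690938],
       [-0.99989712, -0.00461709,  0.01358069, -0.01612224],
       [ 0.01288659,  0.12667742,  0.99186026,  1.34072695],
       [ 0.        ,  0.        ,  0.        ,  1.        ]])}
0.1 [ 0.15505524 -0.60509817  0.21338046] [[ 2.48218470e-01 -1.88544544e-04  9.68704060e-01]
 [-9.68703414e-01  1.12264853e-03  2.48218524e-01]
 [-1.13431444e-03 -9.99999352e-01  9.60183570e-05]]
```

View pics/side0.png

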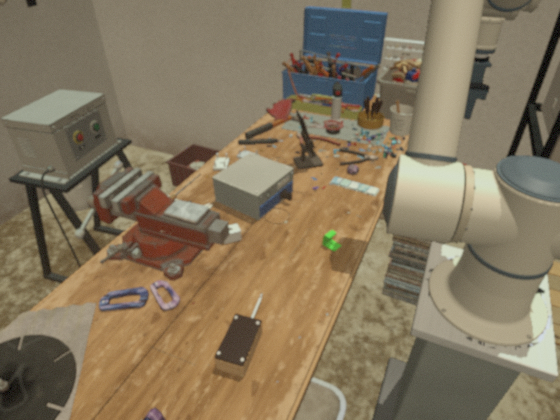

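View pics/top0.png

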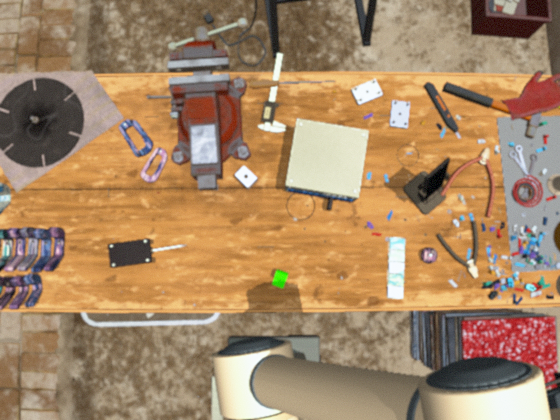

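```bash
cat > h.py <<'E'
import numpy as np, cv2
from bench import ctrl
P={n:ctrl.camera_params(n) for n in("side","top")}
def K(p): return np.array([[p['fx'],0,p['cx']],[0,p['fy'],p['cy']],[0,0,1]])
def ray(n,uv):
    p=P[n]; q=cv2.undistortPoints(np.array([[uv]],float),K(p),p['D'])[0,0]
    T=p['pose']; d=T[:3,:3]@np.array([q[0],-q[1],-1.]); return T[:3,3],d
def onz(n,uv,z):
    o,d=ray(n,uv); return o+d*(z-o[2])/d[2]
def proj(n,X):
    p=P[n];T=p['pose'];c=(np.atleast_2d(X)-T[:3,3])@T[:3,:3]; c=c*[1,-1,-1]
    return cv2.projectPoints(c,np.zeros(3),np.zeros(3),K(p),p['D'])[0][:,0]
def tri(a,b):
    A=[];B=[]
    (o1,d1),(o2,d2)=ray(*a),ray(*b)
    s=np.linalg.lstsq(np.c_[d1,-d2],o2-o1,rcond=None)[0]
    x1=o1+s[0]*d1;x2=o2+s[1]*d2
    return (x1+x2)/2,np.linalg.norm(x1-x2)
def zoom(n,img,u0,v0,w,h,k,name):
    cv2.imwrite(name,cv2.resize(img[v0:v0+h,u0:u0+w],None,fx=k,fy=k,interpolation=cv2.INTER_CUBIC))
E
python3 - <<'E'
from h import *
t=cv2.imread("pics/top0.png");s=cv2.imread("pics/side0.png")
zoom("top",t,270,105,120,110,5,"pics/z1.png")
zoom("top",t,90,220,110,60,7,"pics/z2.png")
zoom("side",s,200,140,110,90,7,"pics/z3.png")
zoom("side",s,200,285,80,100,6,"pics/z4.png")
E
```

```text
(no output)
```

View pics/z1.png

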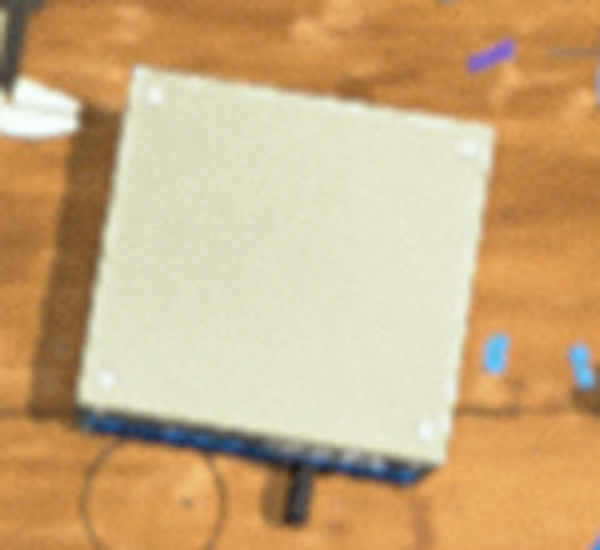

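View pics/z2.png

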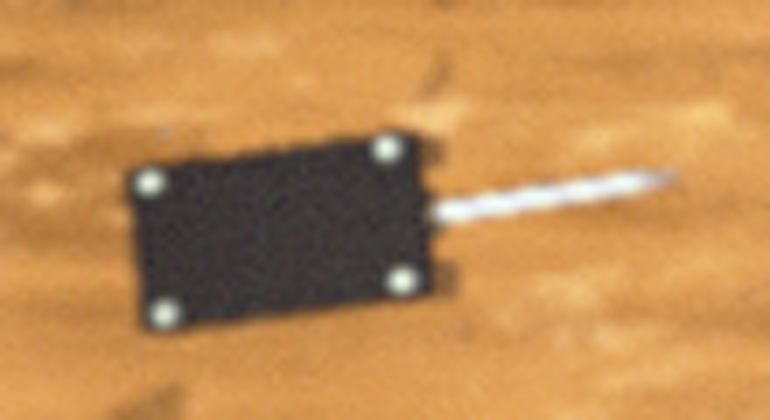

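View pics/z3.png

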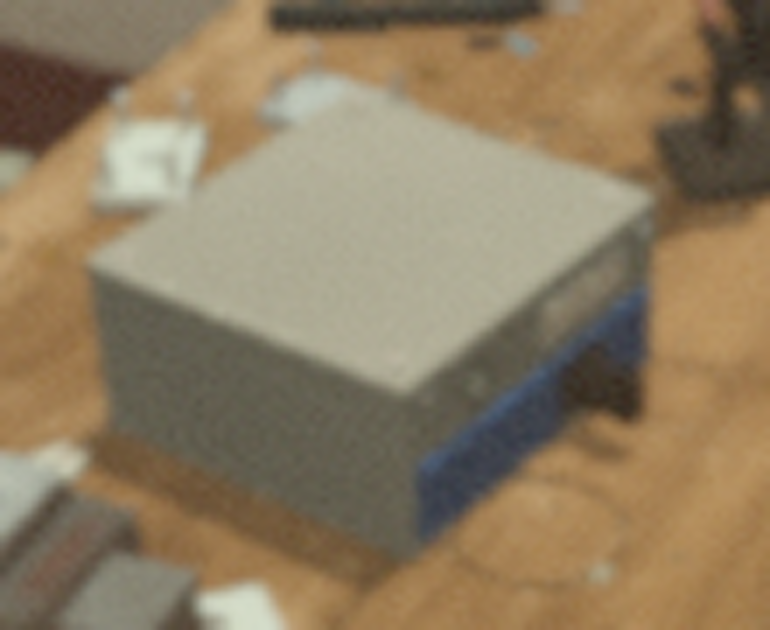

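View pics/z4.png

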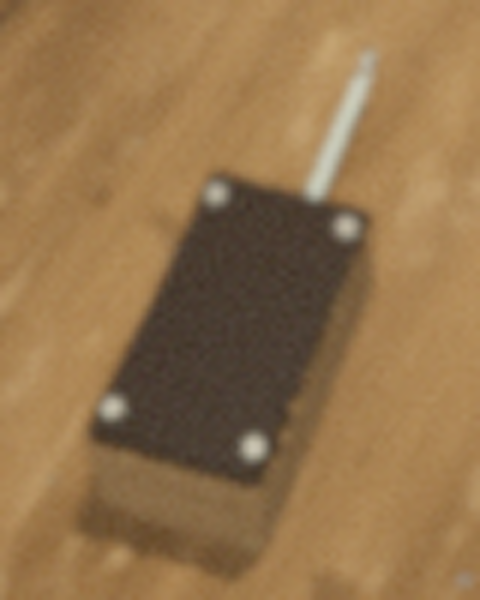

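```bash
cat > m.py <<'E'
from h import *
def rect(n,pts,z):
    w=np.array([onz(n,p,z)[:2] for p in pts])
    c,s,a=cv2.minAreaRect((w*1000).astype(np.float32)); return np.array(c),s,a
def big(m,seed):
    k,l=cv2.connectedComponents(m.astype(np.uint8)); return l==l[seed[1],seed[0]]
def cont(m):
    m=cv2.resize(cv2.GaussianBlur(m.astype(np.float32),(0,0),.7),None,fx=4,fy=4,interpolation=cv2.INTER_LINEAR)
    c=max(cv2.findContours((m>.5).astype(np.uint8),0,1)[0],key=cv2.contourArea)[:,0]
    return (c+.5)/4-.5
if __name__=="__main__":
    t=cv2.imread("pics/top0.png");s=cv2.imread("pics/side0.png")
    for n,im,sd in(("top",t,(328,150)),("side",s,(250,180))):
        h=cv2.cvtColor(cv2.GaussianBlur(im,(3,3),0),cv2.COLOR_BGR2HSV)
        print(n,h[sd[1],sd[0]])
        c=h[sd[1],sd[0]].astype(int)
        m=(h[...,1]<95)&(abs(h[...,2].astype(int)-c[2])<(45 if n=="top" else 28))
        m=big(m,sd); print("cab",m.sum()); cv2.imwrite(f"pics/m_{n}c.png",m*255)
        print(rect(n,cont(m),.092))
    for n,im,sd in(("top",t,(130,252)),("side",s,(238,340))):
        m=big(cv2.GaussianBlur(im,(3,3),0).max(2)<105,sd)
        m=cv2.morphologyEx(m.astype(np.uint8),cv2.MORPH_CLOSE,np.ones((5,5)));m=cv2.morphologyEx(m,cv2.MORPH_OPEN,np.ones((5,5)))
        cv2.imwrite(f"pics/m_{n}d.png",m*255)
        print("dock",n,m.sum(),rect(n,cont(m),.045))
    for z,tp in ((.014,(90+668/7,220+177/7)),):
        print("tip",onz("top",tp,.017),onz("side",(200+370/6,285+57/6),.017))
        print("root",onz("top",(90+437/7,220+212/7),.017))
        print(tri(("top",tp),("side",(200+370/6,285+57/6))))
    # cabinet top corners by hand
    for u in ((137,68),(494,128),(443,463),(80,403)): print(onz("top",(270+u[0]/5,105+u[1]/5),.092).round(4))
    for u in ((90,262),(405,388),(652,195),(345,80)): print(onz("side",(200+u[0]/7,140+u[1]/7),.092).round(4))
E
python3 m.py
```

```text
top [ 31  32 225]
cab 5099
(array([ 712.82653809, -146.01409912]), (194.07656860351562, 182.86865234375), 80.05854797363281)
side [ 27  38 174]
cab 2167
(array([ 753.31860352, -168.33700562]), (219.6710968017578, 271.9583435058594), 79.36467742919922)
dock top 880 (array([471.25662231, 367.57958984]), (61.50347900390625, 112.78011322021484), 6.563584804534912)
dock side 1305 (array([470.19314575, 370.73205566]), (61.87897872924805, 111.83470153808594), 8.322144508361816)
tip [0.49181322 0.22722888 0.017     ] [0.49245902 0.22692797 0.017     ]
root [0.47872541 0.31529137 0.017     ]
(array([0.49201292, 0.22723059, 0.01750549]), np.float64(0.00048403245114642796))
[ 0.8145 -0.0704  0.092 ]
[ 0.7825 -0.2555  0.092 ]
[ 0.6069 -0.224   0.092 ]
[ 0.6384 -0.0396  0.092 ]
[ 0.811  -0.0679  0.092 ]
[ 0.6384 -0.0396  0.092 ]
[ 0.6064 -0.2226  0.092 ]
[ 0.7875 -0.2607  0.092 ][ WARN:0@0.519] global loadsave.cpp:1063 imwrite_ Unsupported depth image for selected encoder is fallbacked to CV_8U.
```

```bash
cat >> h.py <<'E'
def ori(z):
    z=np.array([z[0],z[1],0.]);z/=np.linalg.norm(z);y=np.array([0,0,-1.]);return np.c_[np.cross(y,z),y,z]
def hd(deg): a=np.radians(deg);return np.array([np.cos(a),np.sin(a),0])
E
python3 - <<'E'
from h import *
print("clip",onz("top",(280,279),.02),"mould",onz("top",(246,176),.03),"knob",onz("top",(429,255),.02),"stand",onz("top",(425,195),0))
d=hd(-90+8.4);cx=hd(-9.8);cy=hd(80.2);c=np.array([.7115,-.147,0])
hole=c-.09*cx+.045*cy+[0,0,.068];print(hole)
print("hole side px",proj("side",hole), (proj("side",hole)[0]-[200,140])*7)
g=np.array([.492,.227,0])-d*.045
for sgn in(1,-1):
    print(ctrl.ik(g+[0,0,.004],ori(sgn*d)))
    g2=np.array([.492,.227,0])-d*(.147-.11)
    print(ctrl.ik(g2+[0,0,.006],ori(sgn*d)))
    for dep in(-.03,.084):
        q=hole+cx*(dep-.147);q[2]=.06
        print(ctrl.ik(q,ori(sgn*cx)))
    f=c-.108*cx-.03*cy
    for tr in(.04,.1): print(ctrl.ik(f-cx*tr+[0,0,.015],ori(sgn*cx)))
E
```

```text
clip [ 0.40204274 -0.02347972  0.02      ] mould [0.6754155 0.0659534 0.03     ] knob [ 0.46156391 -0.42199521  0.02      ] stand [ 0.62665967 -0.42374935  0.        ]
[ 0.63047272 -0.08733779  0.068     ]
hole side px [[267.87524493 194.23473671]] [475.12671448 379.64315697]
[ 2.30685729e+01  3.92782622e+01  9.78422500e+01 -2.54444375e-14
  4.28794878e+01 -1.65331427e+02]
[ 2.22632077e+01  3.89577867e+01  9.81974435e+01 -2.54444375e-14
  4.28447698e+01 -1.66136792e+02]
[-1.46007172e+01  2.89882719e+01  1.09494096e+02 -2.54444375e-14
  4.15176320e+01  8.51992828e+01]
[-1.36415313e+01  3.51443965e+01  9.34513403e+01 -2.54444375e-14
  5.14042632e+01  8.61584687e+01]
[-2.10032603e+01  3.94529906e+01  9.39398624e+01 -2.54444375e-14
  4.66071470e+01  7.87967397e+01]
[-2.22923706e+01  3.65919764e+01  1.02637093e+02 -2.54444375e-14
  4.07709310e+01  7.75076294e+01]
[ 2.30685729e+01  3.92782622e+01  9.78422500e+01 -2.54444375e-14
  4.28794878e+01  1.46685729e+01]
[ 2.22632077e+01  3.89577867e+01  9.81974435e+01 -2.54444375e-14
  4.28447698e+01  1.38632077e+01]
[-1.46007172e+01  2.89882719e+01  1.09494096e+02 -2.54444375e-14
  4.15176320e+01 -9.48007172e+01]
[-1.36415313e+01  3.51443965e+01  9.34513403e+01 -2.54444375e-14
  5.14042632e+01 -9.38415313e+01]
[-2.10032603e+01  3.94529906e+01  9.39398624e+01 -2.54444375e-14
  4.66071470e+01 -1.01203260e+02]
[-2.22923706e+01  3.65919764e+01  1.02637093e+02 -2.54444375e-14
  4.07709310e+01 -1.02492371e+02]
```

```bash
python3 - <<'E'
from h import *
d=hd(-90+8.4); g=np.array([.492,.227,0])-d*.045; O=ori(-d)
ctrl.goto(g+[0,0,.2],O); ctrl.command_gripper(.5)
print(ctrl.move_l(g+[0,0,.03],.15))
print(ctrl.move_l(g+[0,0,.004],.08,contact_N=6),ctrl.current_tool_pos())
ctrl.command_gripper(0); print(ctrl.current_grip_width()*91, ctrl.current_contact_force())
ctrl.move_l(ctrl.current_tool_pos()+d*.112,.08)
print(ctrl.current_contact_force(),ctrl.current_grip_width()*91,ctrl.current_t())
for n in P: cv2.imwrite(f"pics/{n}1.png",ctrl.read_camera(n))
zoom("",cv2.imread("pics/top1.png"),90,190,150,110,5,"pics/z5.png")
zoom("",cv2.imread("pics/side1.png"),200,220,120,150,4,"pics/z6.png")
E
```

```text
False
False [0.48528419 0.27146466 0.00382665]
5.810153138296093 [-0.17101158 -0.32979805  1.42737753]
[ 0.4621213  -2.2031478   1.20873907] 5.799623811624447 8.2
```

View pics/z5.png

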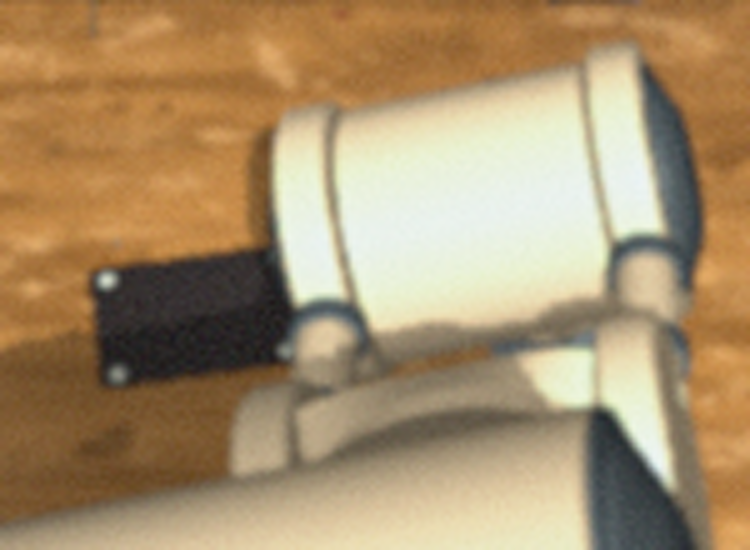

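View pics/z6.png

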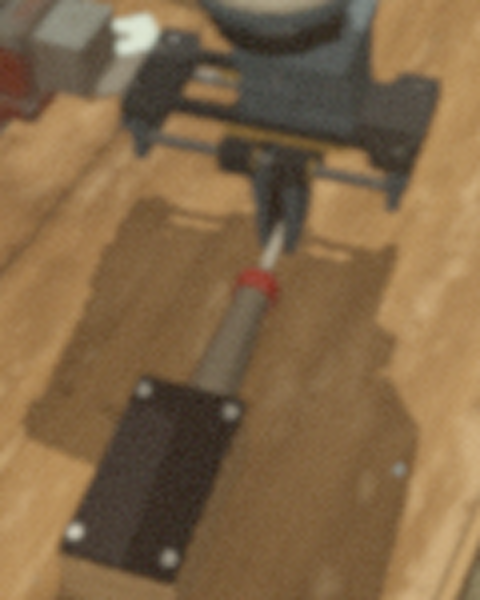

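```bash
python3 - <<'E'
from h import *
d=hd(-90+8.4)
ctrl.move_l(ctrl.current_tool_pos()+d*.015,.1)
p=ctrl.current_tool_pos()
ctrl.command_gripper(.55)
ctrl.move_l(p+[0,0,.055],.15)
ctrl.move_l(p+[0,0,.055]-d*.1,.2)
q=p-d*.1; q[2]=.006
print(ctrl.move_l(q,.1,contact_N=6),ctrl.current_tool_pos())
ctrl.command_gripper(0); print(ctrl.current_grip_width()*91, ctrl.current_contact_force())
ctrl.move_l(ctrl.current_tool_pos()+[0,0,.12],.15)
print(ctrl.current_contact_force(),ctrl.current_grip_width()*91,ctrl.current_t())
for n in P: cv2.imwrite(f"pics/{n}2.png",ctrl.read_camera(n))
E
```

```text
False [0.48969646 0.24441368 0.00626185]
25.11377650795914 [-0.78767079 -0.11712156  6.10283744]
[ 0.31600889 -0.09744115 -1.94453599] 25.12113966150491 12.725
```

View pics/side2.png

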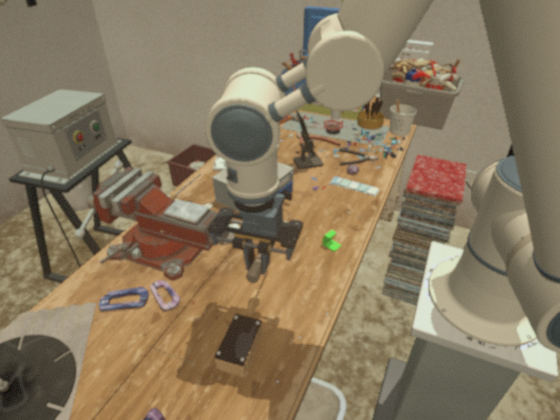

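View pics/top2.png

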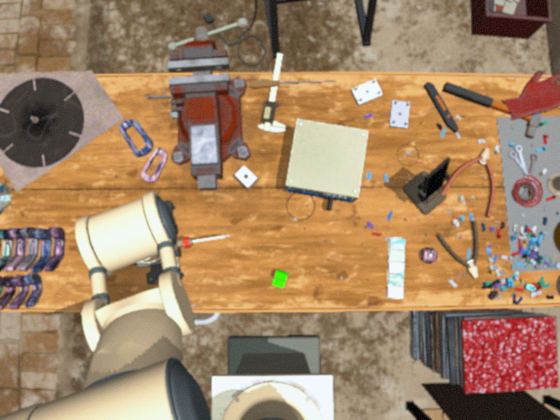

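```bash
python3 - <<'E'
from h import *
cx=hd(-9.8);hole=np.array([.6305,-.0873,.068])
p=hole-cx*(.145+.03); O=ori(-cx)
ctrl.goto([p[0],p[1],.13],O)
ctrl.move_l([p[0],p[1],.060],.15)
print(ctrl.current_tool_pos(),ctrl.current_contact_force(),ctrl.current_t())
for n in P: cv2.imwrite(f"pics/{n}3.png",ctrl.read_camera(n))
t=hole-cx*.03
for n in P: print(n,proj(n,np.array([t,hole,t-cx*.03])))
zoom("",cv2.imread("pics/top3.png"),260,160,90,60,8,"pics/z7.png")
zoom("",cv2.imread("pics/side3.png"),235,165,80,70,8,"pics/z8.png")
E
```

```text
[ 0.45824406 -0.05736163  0.0603068 ] [-0.36859681 -0.0824587  -1.10585472] 15.1417
side [[275.98991862 197.49021136]
 [267.86155753 194.23915551]
 [284.31797863 200.82156475]]
top [[302.44311622 201.43128893]
 [304.28638748 190.10431033]
 [300.58675738 212.8275837 ]]
```

View pics/z7.png

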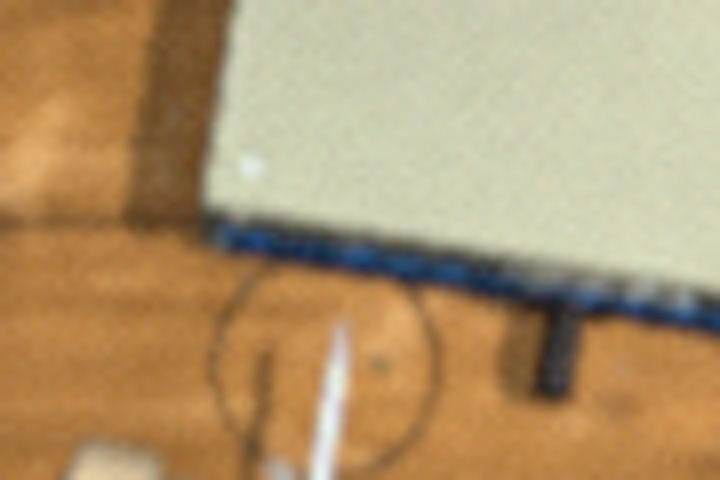

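View pics/z8.png

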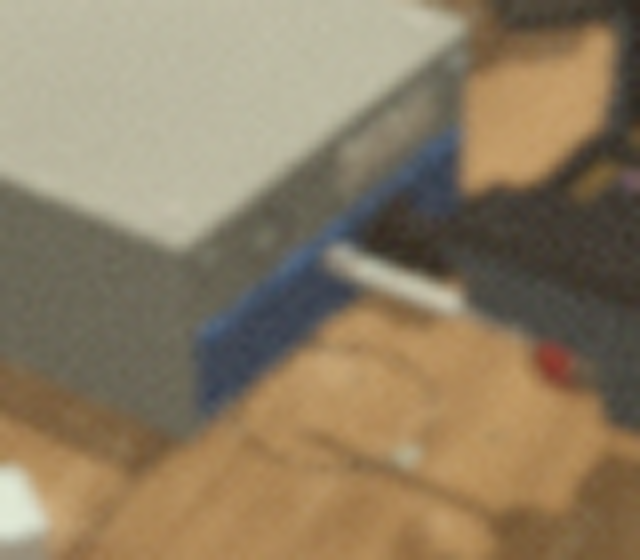

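```bash
python3 - <<'E'
from h import *
cx=hd(-9.8);hole=np.array([.6305,-.0873,.068])
print(tri(("top",(302.3,199.8)),("side",(276.2,196.1))))
# blade centreline in side: per column bright/unsaturated
s=cv2.imread("pics/side3.png").astype(int)
for x in range(275,294,2):
    col=s[188:208,x]; w=np.clip(col[:,0]-95,0,None)*1.0
    print(x, (w*np.arange(188,208)).sum()/max(w.sum(),1), col[:,0].tolist())
def line(dz,n="side"):
    return [proj(n,hole-cx*k+[0,0,dz])[0].round(2) for k in(0,.03,.06)]
for dz in(0,.002,.004,.006): print(dz,line(dz))
E
```

```text
(array([ 0.60255344, -0.08237013,  0.07279307]), np.float64(0.004175449550075712))
275 194.96226415094338 [81, 82, 83, 79, 89, 100, 110, 109, 110, 99, 91, 84, 83, 79, 83, 85, 87, 87, 90, 87]
277 195.8443113772455 [92, 85, 79, 88, 105, 114, 104, 118, 140, 131, 115, 97, 84, 78, 83, 81, 88, 91, 98, 93]
279 197.72972972972974 [89, 93, 93, 96, 87, 78, 73, 86, 112, 137, 146, 131, 95, 82, 74, 81, 92, 96, 95, 95]
281 198.23469387755102 [92, 99, 100, 84, 62, 53, 44, 41, 64, 121, 162, 156, 124, 87, 76, 77, 95, 98, 96, 95]
283 199.10982658959537 [99, 84, 65, 49, 42, 36, 40, 38, 43, 78, 126, 159, 149, 115, 76, 71, 79, 86, 94, 89]
285 200.18965517241378 [82, 61, 56, 44, 53, 41, 48, 36, 40, 42, 79, 138, 164, 148, 103, 73, 69, 71, 89, 96]
287 200.875 [80, 73, 78, 69, 56, 51, 48, 34, 34, 39, 58, 104, 152, 164, 141, 98, 74, 73, 87, 95]
289 201.66666666666666 [82, 83, 81, 77, 58, 56, 45, 48, 42, 39, 36, 62, 113, 157, 162, 130, 96, 82, 91, 94]
291 202.4065934065934 [80, 79, 74, 68, 51, 51, 47, 53, 60, 56, 52, 59, 88, 130, 161, 150, 119, 97, 90, 93]
293 203.95833333333334 [85, 70, 57, 49, 57, 49, 44, 52, 63, 66, 71, 72, 67, 79, 86, 102, 106, 101, 92, 93]
0 [array([267.86, 194.24]), array([275.99, 197.49]), array([284.32, 200.82])]
0.002 [array([267.84, 193.7 ]), array([275.98, 196.94]), array([284.32, 200.27])]
0.004 [array([267.83, 193.15]), array([275.97, 196.39]), array([284.32, 199.72])]
0.006 [array([267.81, 192.6 ]), array([275.96, 195.85]), array([284.32, 199.17])]
```

```bash
python3 - <<'E'
from h import *
s=cv2.imread("pics/side3.png");s0=cv2.imread("pics/side0.png")
def z(im):
    c=im[180:215,250:300].astype(float); c=np.clip((c-40)*1.9,0,255).astype(np.uint8)
    return cv2.resize(c,None,fx=12,fy=12,interpolation=cv2.INTER_CUBIC)
ims=[]
for i in range(8): ims.append(ctrl.read_camera("side"))
m=np.mean(ims,0); np.save("side_mean.npy",m)
print(np.std(ims,0).mean())
cv2.imwrite("pics/z9.png",z(m))
print(m[186:202,258:278].mean(2).astype(int))
cx=hd(-9.8);cy=hd(80.2);hole=np.array([.6305,-.0873,.068])
print(proj("side",np.array([hole,hole+cy*.004,hole+[0,0,.004],hole+cx*.004])))
E
```

```text
1.743912145037601
[[177 177 178 177 176 177 178 177 177 176 170 158 138 116 100  93  92  92
   96 106]
 [177 177 177 178 177 177 178 178 176 167 152 133 115 100  93  91  92  92
   97 109]
 [178 178 179 178 178 178 177 174 165 147 126 108  98  93  91  91  92  92
   97 107]
 [178 178 179 178 178 177 172 161 143 120 101  93  92  91  91  91  91  92
   95 100]
 [180 179 180 178 176 169 157 138 117  98  91  88  90  91  93  92  90  92
   90  93]
 [180 179 178 175 167 151 132 114  98  90  86  83  86  89  92  93  92  90
   91  91]
 [178 178 172 162 144 122 108  97  92  89  86  83  82  87  92  92  93  94
   95  92]
 [176 171 157 137 117 101  94  92  92  95  99  90  86  89  92  91  93  96
   99  91]
 [166 152 134 112  98  93  90  91  95 103 107  97  90  90  93  95  97 102
  102  93]
 [144 128 113 105  97  92  91  91  94 103 105  94  90  91  95  98  99 107
  113 111]
 [116 107 110 107  99  94  92  89  90  96  95  90  92  98 101  97  95 107
  124 132]
 [ 97  98 106 105  98  92  92  89  88  87  89  91  97 101  98  89  85 101
  118 133]
 [ 96  93  95  96  94  94  93  92  90  88  89  94  98  96  88  78  77  88
  104 117]
 [ 96  92  93  94  94  94  93  92  90  91  91  95  93  87  77  72  70  76
   84  93]
 [ 97  94  93  93  95  94  93  91  94  91  89  87  82  75  73  71  71  69
   72  74]
 [ 98  94  95  95  94  95  95  95  93  88  82  77  74  71  72  72  70  70
   71  71]]
[[267.86155753 194.23915551]
 [267.07542143 194.8717458 ]
 [267.8265504  193.15006542]
 [266.79254993 193.81162093]]
```

View pics/z9.png

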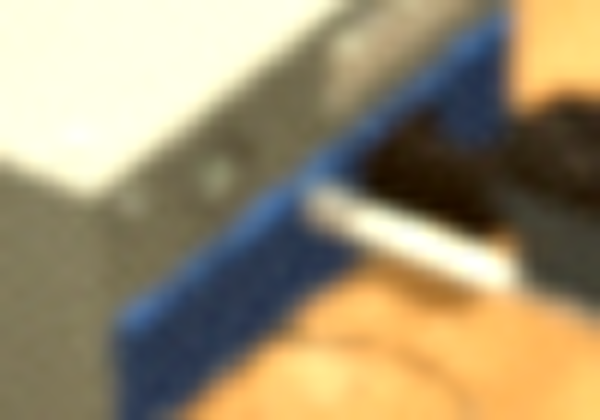

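```bash
python3 - <<'E'
from h import *
m=np.load("side_mean.npy")
P_=[]
for x in range(278,291):
    c=m[185:212,x].mean(1) if False else m[185:212,x,0]
    k=10+int(round((x-278)*.4)); w=c[k-5:k+6]; j=np.arange(k-5,k+6)+185
    pk=w.argmax(); lo=np.interp(1,[0,1],[0,1])
    # half-level crossings
    b0,b1=w[:pk].min(),w[pk+1:].min()
    up=[i for i in range(pk) if w[i]<(w[pk]+b0)/2<=w[i+1]][-1]; u=up+((w[pk]+b0)/2-w[up])/(w[up+1]-w[up])
    dn=[i for i in range(pk,len(w)-1) if w[i]>=(w[pk]+b1)/2>w[i+1]][0]; v=dn+(w[dn]-(w[pk]+b1)/2)/(w[dn]-w[dn+1])
    P_.append((x,j[0]+u,j[0]+v)); print(x,round(j[0]+u,2),round(j[0]+v,2))
P_=np.array(P_)
for k in(1,2):
    f=np.polyfit(P_[:,0],P_[:,k],1);print(f,np.polyval(f,[268,284.3]))
cx=hd(-9.8);cy=hd(80.2);hole=np.array([.6305,-.0873,.068])
for name,a in(("c",0*cx),("farTop",-.003*cy+[0,0,.003]),("nearTop",.003*cy+[0,0,.003]),("nearBot",.003*cy-[0,0,.003])):
    q=proj("side",np.array([hole-cx*.02+a,hole-cx*.07+a])); f=np.polyfit(q[:,0],q[:,1],1);print(name,f,np.polyval(f,[268,284.3]))
E
```

```text
278 195.25 198.74
279 196.04 199.22
280 196.47 199.58
281 196.61 199.93
282 196.91 200.43
283 197.38 200.69
284 197.64 201.02
285 198.05 201.53
286 198.43 201.85
287 198.83 202.45
288 199.33 202.69
289 199.62 202.97
290 199.95 203.35
[ 0.37298618 91.80259476] [191.76289189 197.84256668]
[ 0.38549083 91.63200964] [194.94355282 201.22705339]
c [ 0.40001581 87.08997362] [194.29421199 200.81446977]
farTop [ 0.39776684 86.18048137] [192.78199429 199.26559377]
nearTop [ 0.39986847 87.03306772] [194.19781726 200.71567329]
nearBot [ 0.40226935 88.00122899] [195.80941357 202.3664039 ]
```

```bash
python3 - <<'E'
from h import *
# dock state: blade nearly vertical in side image -> per-row crossings ; blue channel
s=cv2.imread("pics/side0.png").astype(float); t=cv2.imread("pics/top0.png").astype(float)
def edges(w):
    pk=w.argmax();b0,b1=w[:pk].min(),w[pk+1:].min()
    h=(w[pk]+b0)/2;i=[i for i in range(pk) if w[i]<h<=w[i+1]][-1];u=i+(h-w[i])/(w[i+1]-w[i])
    h=(w[pk]+b1)/2;i=[i for i in range(pk,len(w)-1) if w[i]>=h>w[i+1]][0];v=i+(w[i]-h)/(w[i]-w[i+1])
    return u,v
S=[];T=[]
for y in range(299,315):
    x0=int(round(261-(y-295)*.42))-6; u,v=edges(s[y,x0:x0+13,0]); S.append((y,(u+v)/2+x0,v-u))
for x in range(156,181):
    y0=int(round(250-(x-153)*.145))-6; u,v=edges(t[y0:y0+13,x,0]); T.append((x,(u+v)/2+y0,v-u))
S=np.array(S);T=np.array(T);print(S[:,2].round(1),T[:,2].round(1))
fs=np.polyfit(S[:,0],S[:,1],1);ft=np.polyfit(T[:,0],T[:,1],1)
print(fs,np.std(S[:,1]-np.polyval(fs,S[:,0])),ft,np.std(T[:,1]-np.polyval(ft,T[:,0])))
# planes -> line 3D
def plane(n,a,b):
    o,d1=ray(n,a);_,d2=ray(n,b);N=np.cross(d1,d2);return N/np.linalg.norm(N),o
def line3(ps,pt):
    (n1,o1),(n2,o2)=ps,pt; d=np.cross(n1,n2);d/=np.linalg.norm(d)
    p=np.linalg.lstsq(np.array([n1,n2]),[n1@o1,n2@o2],rcond=None)[0];return p,d
p,d=line3(plane("side",(np.polyval(fs,299),299),(np.polyval(fs,314),314)),plane("top",(156,np.polyval(ft,156)),(180,np.polyval(ft,180))))
for y in(.24,.27,.30): print("dock",p+d*(y-p[1])/d[1])
# now
m=np.load("side_mean.npy"); 
tm=np.mean([ctrl.read_camera("top") for _ in range(5)],0)
T=[]
for y in range(203,217):
    x0=int(round(302-(y-200)*.163))-5; u,v=edges(tm[y,x0:x0+11,0]); T.append((y,(u+v)/2+x0,v-u))
T=np.array(T);print(T.round(2).tolist());ft=np.polyfit(T[:,0],T[:,1],1);print(ft)
S=[]
for x in range(279,291):
    y0=int(round(195+(x-278)*.4))-4; u,v=edges(m[y0:y0+11,x,0]); S.append((x,(u+v)/2+y0,v-u))
S=np.array(S);fs=np.polyfit(S[:,0],S[:,1],1);print(fs)
p,d=line3(plane("side",(279,np.polyval(fs,279)),(290,np.polyval(fs,290))),plane("top",(np.polyval(ft,203),203),(np.polyval(ft,216),216)))
if d[0]<0:d=-d
print(p,d,np.degrees(np.arctan2(d[1],d[0])),np.degrees(np.arcsin(d[2])))
for x in(.57,.60,.6305): print(x,p+d*(x-p[0])/d[0])
E
```

```text
[3.6 3.6 3.8 3.7 3.8 3.8 3.6 3.6 3.5 3.8 3.8 3.7 3.9 3.6 3.9 3.9] [3.4 3.2 3.2 3.2 3.3 3.3 3.3 3.3 3.1 3.2 3.3 3.2 3.2 3.1 3.  3.  3.2 3.2
 3.3 3.1 3.1 3.1 3.2 3.3 3.2]
[ -0.42245411 385.67743011] 0.04153045092053045 [-1.58119129e-01  2.74058016e+02] 0.06051684315000558
dock [0.4912577  0.24       0.01743504]
dock [0.48658028 0.27       0.01770287]
dock [0.48190285 0.3        0.01797071]
[[203.0, 302.04, 2.41], [204.0, 302.04, 2.51], [205.0, 301.94, 2.69], [206.0, 301.82, 2.87], [207.0, 301.64, 3.01], [208.0, 301.44, 3.07], [209.0, 301.25, 3.0], [210.0, 301.08, 2.99], [211.0, 300.93, 2.99], [212.0, 300.78, 3.02], [213.0, 300.69, 3.11], [214.0, 300.51, 3.13], [215.0, 300.29, 3.04], [216.0, 300.09, 2.87]]
[-1.56588529e-01  3.33988092e+02]
[ 0.36793501 94.98824579]
[0.00526779 0.0175102  0.08751825] [ 0.98596286 -0.16487091 -0.02635932] -9.493064676727675 -1.510452799610312
0.57 [ 0.57       -0.07692329  0.07242037]
0.6 [ 0.6        -0.08193984  0.07161833]
0.6305 [ 0.6305     -0.08703999  0.07080292]
```

```bash
python3 - <<'E'
from h import *
cx=hd(-9.8)
p=ctrl.current_tool_pos();ctrl.move_l(p-[0,0,.0015],.05);p=ctrl.current_tool_pos()
f0=ctrl.current_contact_force()
r=ctrl.move_l(p+cx*.06,.05,contact_N=3)
q=ctrl.current_tool_pos();print(r,(q-p)@cx,ctrl.current_contact_force()-f0,ctrl.current_t())
for n in P: cv2.imwrite(f"pics/{n}4.png",ctrl.read_camera(n))
zoom("",cv2.imread("pics/side4.png"),235,165,80,70,8,"pics/z10.png")
E
```

```text
False 0.05966159480591455 [ 1.02778866 -0.9209316   0.03328807] 17.4917
```

View pics/z10.png

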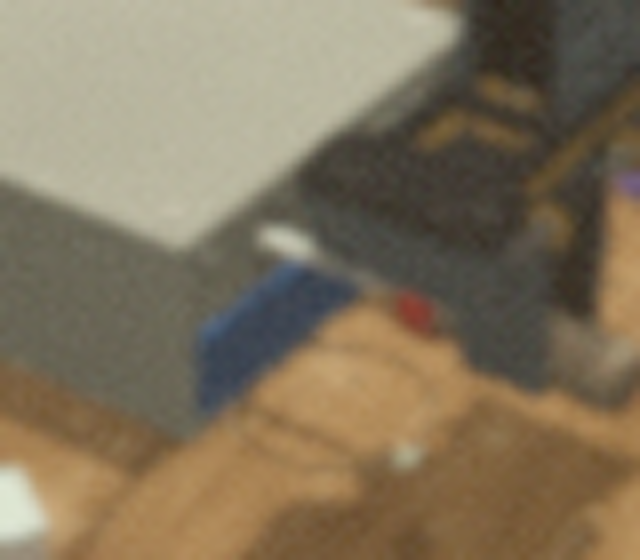

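```bash
python3 - <<'E'
from h import *
cx=hd(-9.8)
p=ctrl.current_tool_pos()
for s in (.022,.026,.03,.034,.038,.042,.046,.050):
    ctrl.move_l(p+cx*s,.06); f=ctrl.current_contact_force()
    print(s,(ctrl.current_tool_pos()-p)@cx,f@cx,f.round(1))
print(ctrl.current_t())
for n in P: cv2.imwrite(f"pics/{n}5.png",ctrl.read_camera(n))
zoom("",cv2.imread("pics/top5.png"),260,150,110,80,7,"pics/z11.png")
E
```

```text
0.022 0.022113846562361646 0.038800738975123525 [-0.  -0.4 -1.1]
0.026 0.025880242626131037 0.01763665156286217 [-0.1 -0.7 -1.4]
0.03 0.029665667461248987 -3.770020123333702 [-3.4  2.3 -0.1]
0.034 0.03382529690229988 -3.0750317629321398 [-2.8  2.  -0.9]
0.038 0.03790695521167531 -3.4970448129350564 [-3.4  1.  -1.3]
0.042 0.04167198827866064 -4.55066099186141 [-3.9  4.  -1.7]
0.046 0.04588119386762149 -3.2409189328743047 [-2.3  5.7 -1.8]
0.05 0.049793377765527023 -3.7409682358153518 [-2.9  5.  -2.8]
19.85
```

View pics/z11.png

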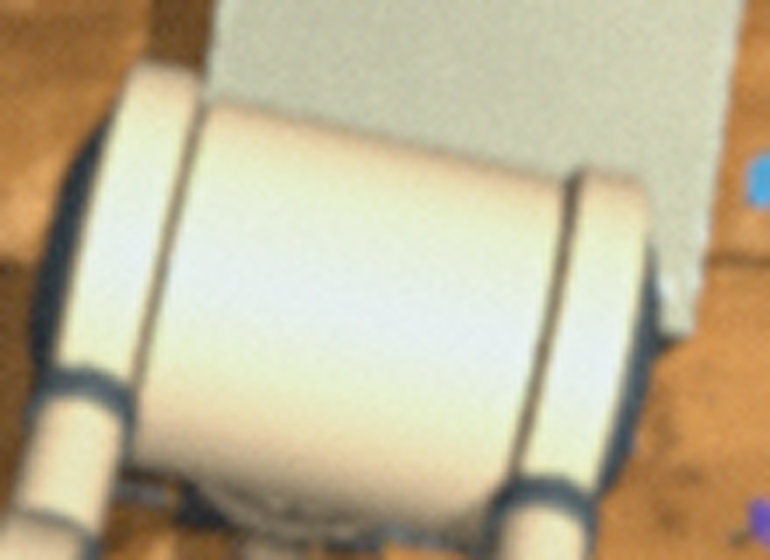

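View pics/side5.png

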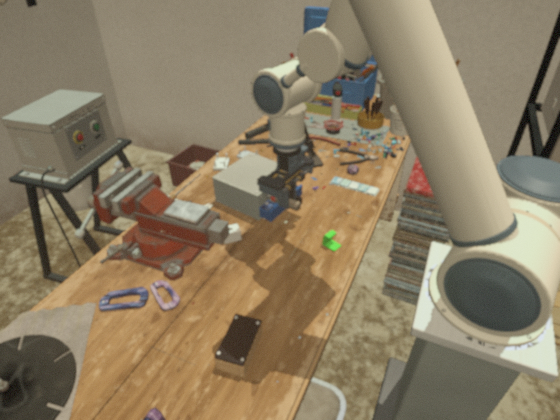

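```bash
python3 - <<'E'
from h import *
zoom("",cv2.imread("pics/side5.png"),225,160,90,75,8,"pics/z12.png")
E
```

View pics/z12.png

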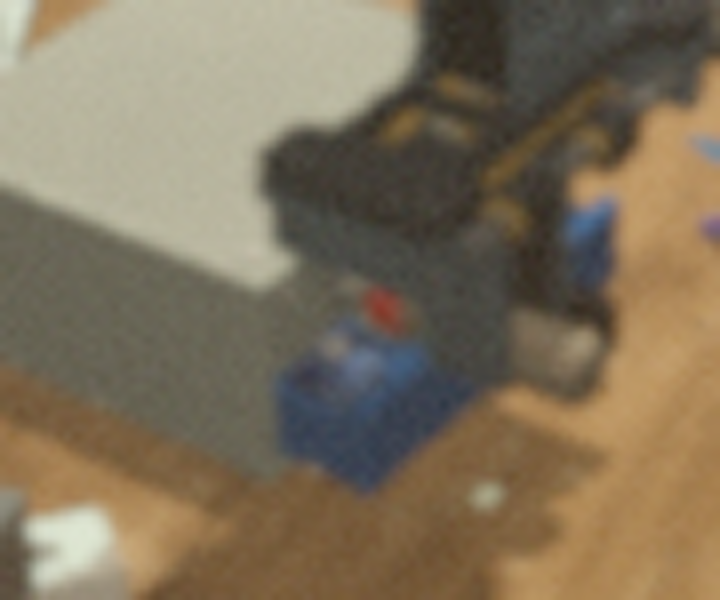

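```bash
python3 - <<'E'
from h import *
cx=hd(-9.8);d=hd(-90+8.4)
p=ctrl.current_tool_pos()
ctrl.move_l(p-cx*.112,.12)
p=ctrl.current_tool_pos();ctrl.move_l(p+[0,0,.08],.2)
g=np.array([.465,.20,0])
ctrl.goto(g+[0,0,.12],ori(-d))
ctrl.move_l(g+[0,0,.018],.12)
r=ctrl.move_l(g+[0,0,.004],.02,contact_N=3);print(r,ctrl.current_tool_pos(),ctrl.current_contact_force())
ctrl.command_gripper(.6)
ctrl.move_l(g+[0,0,.12],.2)
ctrl.goto([.45,.05,.2],ori(-cx))
print(ctrl.current_t())
for n in P: cv2.imwrite(f"pics/{n}6.png",ctrl.read_camera(n))
E
```

```text
True [0.46491917 0.19999343 0.00604424] [0.3579322  0.4692225  4.01507497]
27.6083
```

View pics/top6.png

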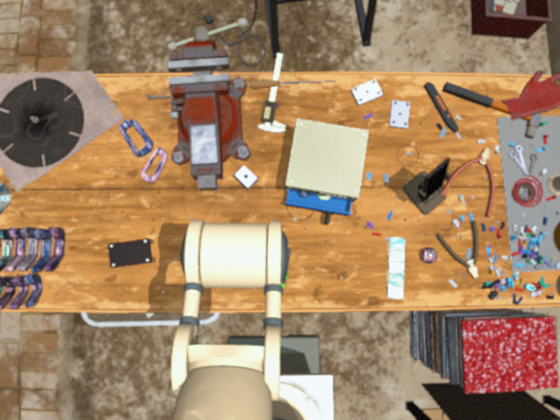

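View pics/side6.png

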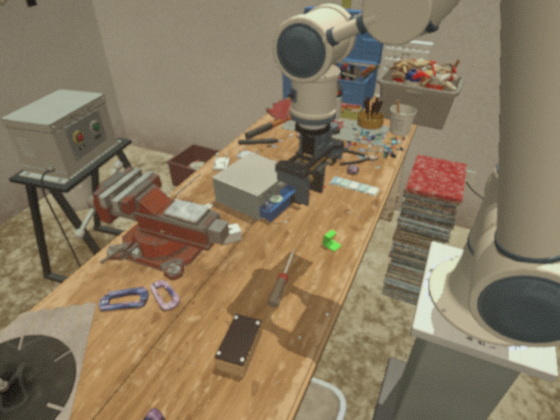

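```bash
python3 - <<'E'
from h import *
t=cv2.imread("pics/top6.png")
zoom("",t,280,180,80,60,8,"pics/z13.png")
cx=hd(-9.8);cy=hd(80.2);c=np.array([.7115,-.147,0])
for tr in(.04,):
    for x in(-.09,-.108,-.123): 
        X=c+x*cx-.03*cy-tr*cx+[0,0,.04]; print(x,X,proj("top",X),(proj("top",X)[0]-[280,180])*8)
E
```

```text
-0.09 [ 0.57829069 -0.154435    0.04      ] [[329.4054435  211.27428683]] [395.24354801 250.19429468]
-0.108 [ 0.56055335 -0.15137123  0.04      ] [[328.36229269 217.98149413]] [386.89834155 303.85195306]
-0.123 [ 0.54577223 -0.14881809  0.04      ] [[327.48905599 223.58821242]] [379.91244796 348.70569936]
```

View pics/z13.png

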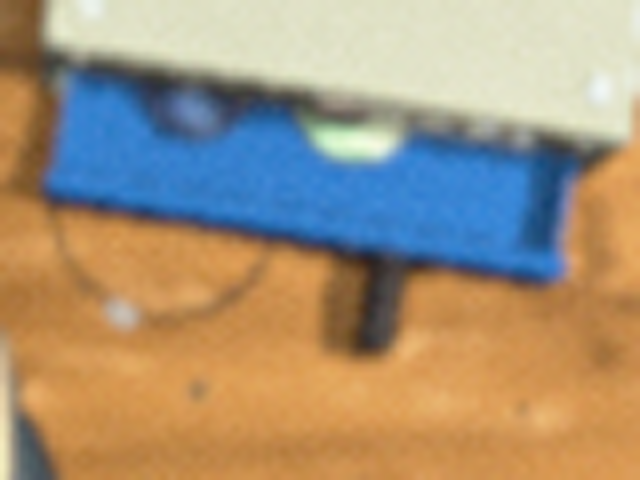

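```bash
python3 - <<'E'
from h import *
cx=hd(-9.8);O=ori(-cx)
g=np.array([.5576,-.1512,0])
ctrl.goto(g+[0,0,.15],O);ctrl.command_gripper(.45)
ctrl.move_l(g+[0,0,.06],.2)
print(ctrl.move_l(g+[0,0,.011],.08,contact_N=6),ctrl.current_tool_pos())
ctrl.command_gripper(0);print(ctrl.current_grip_width()*91,ctrl.current_contact_force())
p=ctrl.current_tool_pos()
print(ctrl.move_l(p-cx*.05,.08,contact_N=20),ctrl.current_contact_force())
print(ctrl.move_l(p-cx*.064,.03,contact_N=10),ctrl.current_contact_force(),(p-ctrl.current_tool_pos())@cx,ctrl.current_t())
for n in P: cv2.imwrite(f"pics/{n}7.png",ctrl.read_camera(n))
E
```

```text
False [ 0.55780611 -0.15128003  0.01123861]
11.885014660999872 [ 2.78870204 19.26303265  5.13586713]
False [ 1.10246707  7.46925335 -0.11300909]
True [1.94464992 1.40109004 3.47591449] 0.0593223703453555 32.1583
```

View pics/side7.png

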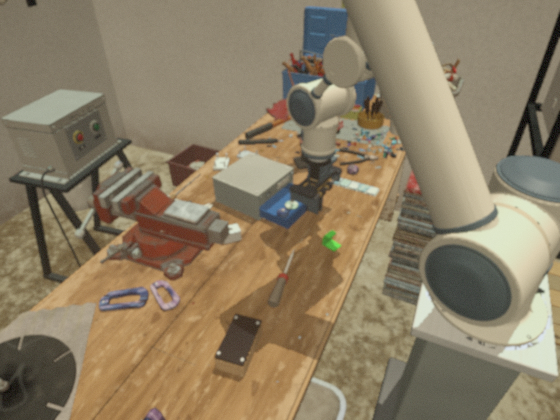

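```bash
python3 - <<'E'
from h import *
cx=hd(-9.8);O=ori(-cx)
p=ctrl.current_tool_pos()
print(ctrl.move_l(p-cx*.005,.02,contact_N=20),ctrl.current_contact_force(),(p-ctrl.current_tool_pos())@cx)
ctrl.command_gripper(.45)
p=ctrl.current_tool_pos();ctrl.move_l(p+[0,0,.14],.15)
ctrl.movej([-75,10,90,0,80,-5]) if False else ctrl.goto([.35,-.33,.3],ori(-cx))
print(ctrl.current_t(),ctrl.current_contact_force())
for n in P: cv2.imwrite(f"pics/{n}8.png",ctrl.read_camera(n))
c=np.array([.7115,-.147,0]);cy=hd(80.2)
for x in(-.09,-.123): print(proj("top",c+(x-.1)*cx-.03*cy+[0,0,.04]))
print("corners",proj("top",c-.19*cx+.085*cy+[0,0,.046]))
zoom("",cv2.imread("pics/top8.png"),190,110,200,190,3,"pics/z14.png")
E
```

```text
True [1.40899948 1.62286388 1.69705844] 0.00010480706538059767
35.275 [-0.3139805   0.21834422 -0.0341267 ]
[[325.90834015 233.71896283]]
[[323.96116293 246.16588726]]
corners [[282.61483126 226.30836107]]
```

View pics/top8.png

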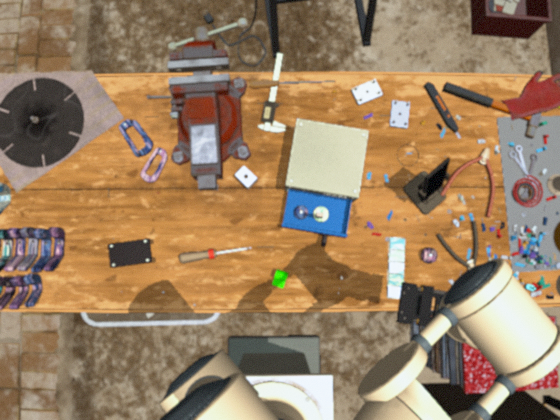

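View pics/side8.png

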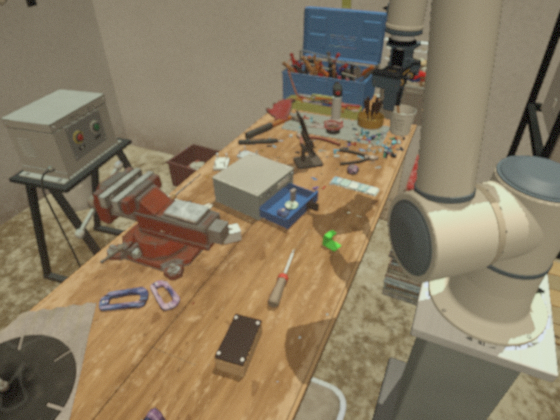

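View pics/z14.png

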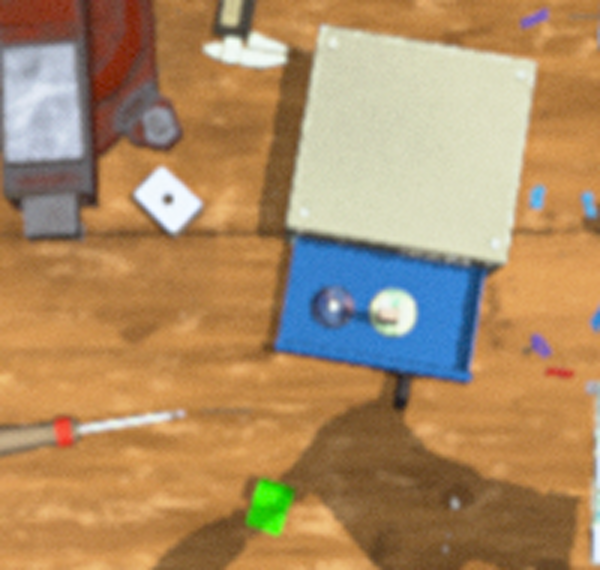

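```bash
python3 - <<'E'
from h import *
a=cv2.imread("pics/top6.png");b=cv2.imread("pics/top8.png")
zoom("",b,270,195,80,60,8,"pics/z15.png")
cx=hd(-9.8);cy=hd(80.2);c=np.array([.7115,-.147,0])
for nm,im in(("40",a),("100",b)):
    h=cv2.cvtColor(im,cv2.COLOR_BGR2HSV); m=((h[...,0]>98)&(h[...,0]<125)&(h[...,1]>130)).astype(np.uint8)
    m[:, :275]=0;m[:,360:]=0;m[:180]=0
    k,l,st,_=cv2.connectedComponentsWithStats(m);i=1+st[1:,4].argmax()
    ys,xs=np.where(l==i)
    w=np.array([onz("top",(x,y),.046) for x,y in zip(xs,ys)])-c
    u=w@cx; v=w@cy
    # front edge at several v
    print(nm,[round(u[abs(v-q)<.004].min()*1000,1) for q in(-.07,-.06,-.02,0,.03,.05,.07)])
E
```

```text
40 [np.float64(-131.1), np.float64(-130.7), np.float64(-132.0), np.float64(-130.3), np.float64(-129.8), np.float64(-130.7), np.float64(-130.7)]
100 [np.float64(-189.5), np.float64(-189.5), np.float64(-190.8), np.float64(-188.6), np.float64(-188.2), np.float64(-189.0), np.float64(-187.3)]
```

View pics/z15.png

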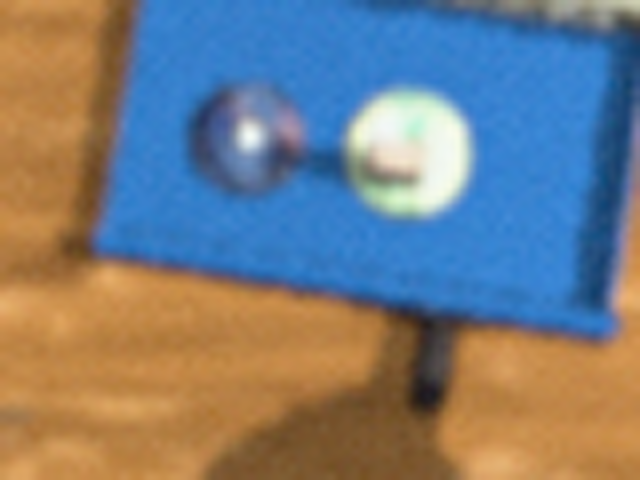

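```bash
python3 - <<'E'
from bench import ctrl
ctrl.sleep(.3);print(ctrl.current_dq().round(3) if hasattr(ctrl.current_dq(),'round') else ctrl.current_dq());ctrl.sign_off();print(ctrl.current_t())
E
```

```text
[-0.276 -0.155 -0.093 -0.034  0.068 -0.001]
the job is handed in; nothing more can be done
the job is handed in; nothing more can be done
```

The job is done and handed in, at about 35.6 s on the robot's clock.

**Latch:** I drew the screwdriver out of its dock by the blade, regripped it by the handle, and pushed it through the hole. The latch pad was felt about where expected, near 63 mm in. I pushed to about 85 mm with 3–5 N against the blade, and the drawer popped out.

**Screwdriver and drawer:** I laid the screwdriver flat on the bench in front of the dock, clear of the cabinet and drawer. I then pulled the drawer by its fin until two contact stops in a row showed it had reached its end.

**Last checks:**
- **Drawer:** it measured about 98–99 mm open in the top view, from the front edge before and after the pull. The fin tip alone read about 5 mm short of full travel. I relied on the front edge and the contact stops.
- **Other objects:** the knob, mould block, green clip and phone stand looked unmoved by eye in the final pictures.
- **Robot:** the gripper was empty and well clear of everything.

**One disagreement:** before the push, the cameras put the blade about 3 mm higher than the arm's own position did. I split the difference, and the blade went into the hole without touching the panel. A sideways force of up to 6 N did build up near full depth.

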